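# Switch the tube heater over with a screwdriver

### The job

Take the flat screwdriver out of its stand and use it to turn the slotted dial on the tube heater (the white unit that carries the metal block of tubes) a quarter turn clockwise, as far as its stop. Then put the screwdriver back upright in the hole of its stand. Leave the dial of the timer box beside it as it is.

Things in the scene. Friction and masses are not known exactly. Their poses are not given: they have to be found in the camera images.
- screwdriver: Flat screwdriver, upright, blade down, 140 mm long, 0.11 kg. Origin: middle of the blade's lower edge; z up the handle, x along the blade's width. Blade 16 mm wide (x), 4 thick (y); shank 10 mm; round guard 48 mm across at heights 62 to 68; then, up to 140, a pale wooden handle 34 mm wide along x, 20 thick along y: grip it across the 20 mm, about 104 above the origin. Same after half a turn.
- mode_slot (a point): Middle of the slot's floor in the tube heater's dial, on the dial's axis; x along the slot, z up; turns with the dial. Metal dial 54 mm across, top 73 mm and slot floor 61 mm above the table; slot 12 mm deep, open at both ends, 7 mm wide in its lower 4 mm, flaring to 16 at the top. Fixed white heater 130 x 220 mm; tubes in its other half reach 114 mm high, 75 mm and more from the dial's axis.
- mode_dial (a joint): Angle of the heater's dial, rad, growing clockwise from above. 0: slot across the heater's long side; 1.571: slot along the long side, at a hard stop. Starts between 0 and 0.25 and is to go to the stop. It turns with 0.05 N m of friction and stays where it is left. The loose fit lets the blade turn about 10 degrees in the slot before the dial follows.
- timer_dial (a joint): Angle, rad, growing clockwise, of an identical slotted dial on the timer: a plain white box, 130 x 120 mm, with a dark window and no tubes. To be left as it is.
- stand_hole (a point): Centre of the hole's mouth in the screwdriver's stand, 70 mm above the table. Fixed grey block 66 x 66 x 70 mm with one upright round hole, 31 mm across, through its height, chamfered 3 mm at the mouth. The screwdriver's guard rests on the block's top, its origin then 62 mm below this point; any heading will do.
Things that resemble listed ones, but are neither listed nor needed, are in the scene too. What is meant by the screwdriver is not turquoise, and is the larger of those in its own colour.

How it is judged:
By the outcome, as a careful person would: the job done as asked, in the order asked, and still so for the second after the job is handed in, with the robot touching nothing.
It also fails if it takes over 58 s, if anything falls off the work surface, if the arm or the gripper's body presses on something with over 40 N, if the wrist force passes 120 N, or if a joint passes its speed limit or range.

### The arm

A 6-joint arm with a two-finger parallel gripper is mounted at the origin on the work surface. World frame = base frame: x ahead of the robot, y to its left, z up, the work surface at z = 0. Lengths are in m, angles in rad, forces in N, time in s.
With the tool pointing down it reaches from about 0.25 to 0.775 m from the base axis. Payload 4 kg.
Tool frame: the origin (TCP) lies at the very end of the fingers, on their centre line; the grasp point (between the pads) lies 19 mm behind it (r.tcp_to_grasp is the distance from the TCP to the grasp point, in m); z points along the fingers, y is the direction in which the jaws open and shut (so a half turn about z gives the same grasp; the last joint's range is limited). The gripper opens to 85 mm and grips with 20 to 120 N. Pads are 22 mm wide; open, the fingers measure 114 mm over their backs; the gripper's body (76 mm by 85 mm) begins 54 mm behind the grasp point. The pads swing forward as they close: fully open they stand 13 mm farther back than shut.
Start: joints at [1.062, 0.087, 1.371, -0, 1.684, -0.103], TCP at [0.217, 0.505, 0.231] pointing down, gripper open.
Joint ranges: [-3.1, 3.1], [-0.76, 2.03], [0.27, 2.55], [-1.08, 4.22], [0.17, 2.65], [-2.57, 2.57]. Speed limits (rad/s): [2.79, 2.79, 3.14, 3.14, 3.14, 3.14].

### API

Orientations are given as a rotation vector (axis times angle).
In Python, from bench import r gives the robot as it stands.
- The arm moves only by the tool play_rows, never from a script. Its argument "targets" is one flat list of numbers, 7 for each row, row after row: the turn, a rotation vector about the world's x, y, z in rad, then the shift along the world's x, y, z in m, then the closure, from -1 (fully open) to 1 (shut), so that 0 is half open. A call has 1 to 12 rows; each row shifts and turns the commanded pose from where the row before left it; what a row does not reach is not made up. A row lasts 1/8 s, in which the tool goes at most 62.5 mm and 10.7 degrees, less where a joint would pass 70% of its speed; a pose out of reach is approached as far as the arm can. A call is refused whole if a number of a shift passes 0.0625 or a number of a turn 0.188, either way. A call with a gripper value outside its range is refused whole. The fingers move at their own pace and stop on an object; the grip force is fixed at half the most. Time passes only in rows, so rows that do not move let the fingers close. It gives the time, the measured TCP pose, the force and the opening at its end, in the units of the state.
- r.get_state(): the state, without advancing time (a new reading comes with each control period).
- r.read_camera(name): name is "side" or "top" or "wrist"; returns a dict with "image" (400x640x3 uint8, blue, green, red), "fx", "fy", "cx", "cy" (pixels), "rvec" (rotation vector, rad) and "tvec" (3), from world to camera coordinates, as OpenCV has them. Camera axes: x right, y down, z forward; pixel columns grow to the right and rows downward; lengths in m; the calibration is good to about 2 mm. A picture is of the moment at which its call begins. There is no depth.
- r.job_done(): hands the job in, once; it reports no verdict.
The state is a dict: "t": time; "qpos": joint angles; "joint_vel": joint speeds; "effort": joint torques, N m; "eef_pos": TCP position; "ee_rot": TCP orientation; "contact_force": force on the tool from outside, world axes, zero at the start; "moment": the same for the moment, N m; "finger_gap": opening from 0.0 (shut) to 1.0 (fully open).
Only numpy, scipy, OpenCV 4.12 (cv2) and the standard library are available. Lean on these libraries where they do the work, as an engineer would, in place of code of your own. Each camera call takes 0.05 s, during which the arm holds its last target.

## Working session

There is one attempt and no reset: what is moved stays moved. The work goes in short steps, Python scripts to look and compute and a tool call to move; the robot and the scene stay as the last step left them, time stands still between calls to the robot, and variables do not carry over. Pictures are saved under pics/ and viewed, and the job is handed in when it is done.

Besides the shell and the picture viewer there is one more tool, called after "Emit:" as name(argument=value, ...), one argument or row to a line, values as JSON. play_rows: Moves the arm, as the interface text tells. Its arguments: {"type":"object","properties":{"targets":{"type":"array","items":{"type":"number"}}},"required":["targets"]}

```bash
mkdir -p pics; ls; cat > h.py <<'E'
import numpy as np, cv2
from bench import r
def cam(n,save=None):
    c=r.read_camera(n)
    if save: cv2.imwrite('pics/'+save+'.png',c['image'])
    c['R']=cv2.Rodrigues(np.array(c['rvec'],float))[0]; c['t']=np.array(c['tvec'],float).ravel()
    return c
def ray(c,u,v):
    d=c['R'].T@np.array([(u-c['cx'])/c['fx'],(v-c['cy'])/c['fy'],1.]); o=-c['R'].T@c['t']; return o,d
def onz(c,u,v,z):
    o,d=ray(c,u,v); return o+d*(z-o[2])/d[2]
def proj(c,p):
    q=c['R']@np.array(p,float)+c['t']; return np.array([c['fx']*q[0]/q[2]+c['cx'],c['fy']*q[1]/q[2]+c['cy']])
def tri(c1,p1,c2,p2):
    o1,d1=ray(c1,*p1);o2,d2=ray(c2,*p2)
    A=np.stack([d1,-d2],1);s=np.linalg.lstsq(A,o2-o1,rcond=None)[0]
    a=o1+s[0]*d1;b=o2+s[1]*d2
    return (a+b)/2,np.linalg.norm(a-b)
E
python3 - <<'E'
from h import *
s=r.get_state();print(s)
import pickle
D={}
for n in ['side','top','wrist']:
    D[n]=cam(n,n+'0')
    print(n,D[n]['fx'],D[n]['cx'],D[n]['cy'],-D[n]['R'].T@D[n]['t'],D[n]['R'][2])
pickle.dump(D,open('D0.pkl','wb'))
E
```

```text
pics
{'t': 0.0, 'qpos': array([ 1.06189717e+00,  8.80091384e-02,  1.37228350e+00,  4.54451887e-06,
        1.68359549e+00, -1.03106302e-01]), 'joint_vel': array([-0.00088287,  0.00126401,  0.00045454,  0.00016578,  0.0013754 ,
       -0.00050973]), 'effort': array([ 1.99129790e-03, -3.51866055e+01, -3.13272822e+01, -2.58087039e-04,
        1.07065454e-02, -3.59574028e-05]), 'eef_pos': array([0.21687176, 0.50489196, 0.2300947 ]), 'ee_rot': array([-0.63291212, -3.07646605,  0.00343533]), 'contact_force': array([-0.19559601, -0.23777306,  1.16206455]), 'moment': array([-0.03656715, -0.01745442, -0.02583896]), 'finger_gap': 0.9950741875260117}
side 485.0979171669258 315.9442896654559 192.14076623902315 [-0.00966984 -0.56088243  0.93103325] [ 0.463004    0.49196892 -0.73728819]
top 371.96696240136373 313.7142885703507 196.36104214863164 [ 0.42157105 -0.00734706  0.839142  ] [ 0.11386767  0.02692552 -0.99313099]
wrist 307.06815469269867 319.1882709273943 196.11622698734874 [0.1490071  0.53451951 0.37349485] [ 0.27007382 -0.11858505 -0.95550914]
```

View pics/side0.png

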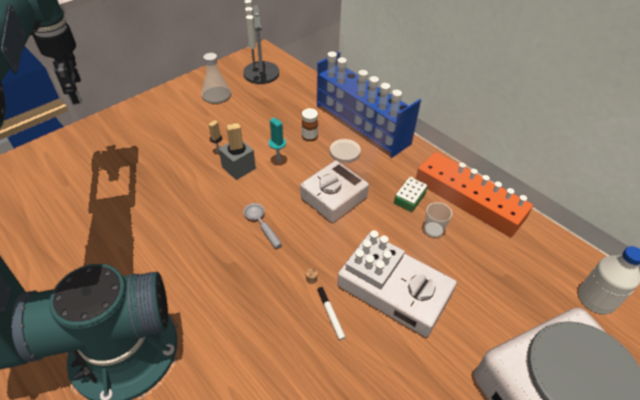

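View pics/top0.png

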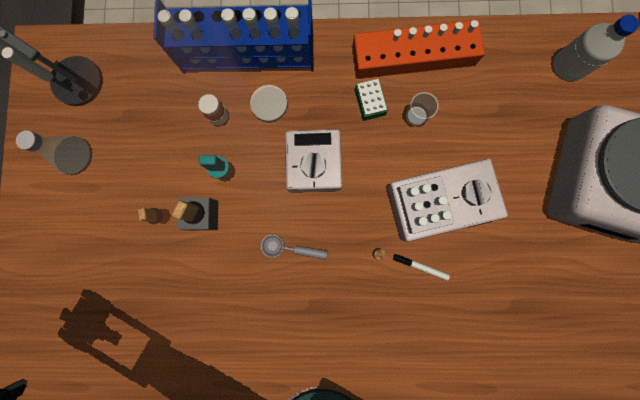

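View pics/wrist0.png

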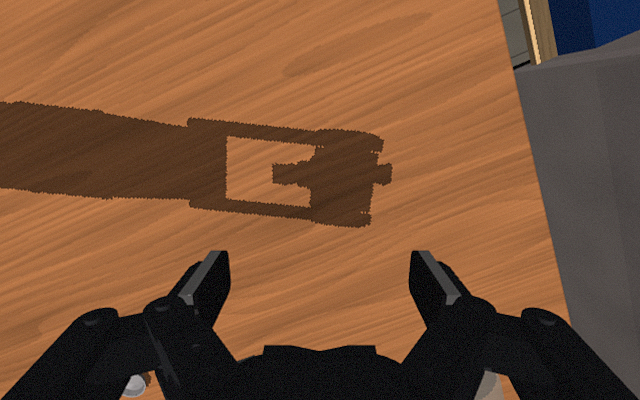

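Candidates for the screwdriver in the top picture are a small wooden one at (150,215), a larger wooden one in the grey block at (185,211) and a turquoise one at (213,165). By the description it is the one at (185,211). The heater, with its tubes, has its dial at (477,193). The timer's dial is at (313,165) and is to be left alone. I'll check these in close crops.

```bash
python3 - <<'E'
import pickle,cv2,numpy as np
D=pickle.load(open('D0.pkl','rb'))
t=D['top']['image'];s=D['side']['image']
a=cv2.resize(t[140:240,130:250],None,fx=3.3,fy=3.3,interpolation=cv2.INTER_CUBIC)
b=cv2.resize(t[150:250,385:515],None,fx=3,fy=3,interpolation=cv2.INTER_CUBIC)
c=cv2.resize(s[105:195,195:305],None,fx=3.3,fy=3.3,interpolation=cv2.INTER_CUBIC)
d=cv2.resize(s[220:340,330:465],None,fx=2.4,fy=2.4,interpolation=cv2.INTER_CUBIC)
W=np.zeros((640,800,3),np.uint8)
for im,(y,x) in zip([a,b,c,d],[(0,0),(0,405),(335,0),(335,405)]):
    im=im[:min(im.shape[0],640-y),:min(im.shape[1],800-x)]
    W[y:y+im.shape[0],x:x+im.shape[1]]=im
cv2.imwrite('pics/crop0.png',W[:600])
E
```

```text
(no output)
```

View pics/crop0.png

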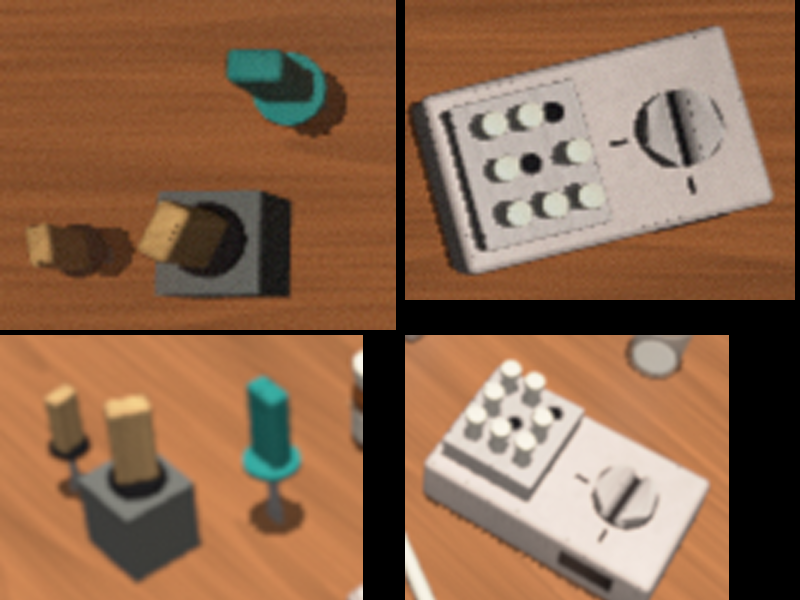

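```bash
python3 - <<'E'
from h import *
import pickle
D=pickle.load(open('D0.pkl','rb'));T=D['top'];S=D['side']
def tc(x,y): return 130+x/3.3,140+y/3.3
def td(x,y): return 385+(x-405)/3,150+y/3
print('handle top corners z.148')
for p in [(170,202),(190,208),(160,263),(140,253)]: print(p,onz(T,*tc(*p),.148))
print('block top'); 
for p in [(158,192),(260,192),(262,296),(157,296)]: print(p,onz(T,*tc(*p),.07))
print('guard c',onz(T,*tc(208,240),.076))
print('turq handle',onz(T,*tc(255,67),.14),'small',onz(T,*tc(38,244),.10), onz(T,*tc(80,250),.05))
print('dial c',onz(T,*td(679,128),.073))
a=onz(T,*td(671,92),.061);b=onz(T,*td(689,164),.061);print('slot',a,b,np.degrees(np.arctan2(*(b-a)[1::-1])))
h=[onz(T,*td(*p),.055) for p in [(425,98),(720,28),(772,198),(472,272)]]
for x in h: print(x)
e=h[1]-h[0];print('long',np.degrees(np.arctan2(e[1],e[0])),np.linalg.norm(e)); e=h[2]-h[3];print(np.degrees(np.arctan2(e[1],e[0])),np.linalg.norm(e))
print('timer c',onz(T,313,165,.073))
# side checks
print(onz(S,195+128/3.3,105+(400-335)/3.3,.148), onz(S,330+(624-405)/2.4,220+(495-335)/2.4,.073))
Rt=cv2.Rodrigues(r.get_state()['ee_rot'])[0];print(Rt)
W=D['wrist'];print('wrist cam in tool', Rt.T@(-W['R'].T@W['t']-r.get_state()['eef_pos']), Rt.T@W['R'][2])
E
```

```text
handle top corners z.148
(170, 202) [0.49404663 0.26098738 0.148     ]
(190, 208) [0.49049201 0.24932648 0.148     ]
(160, 263) [0.45922533 0.26554044 0.148     ]
(140, 253) [0.46501057 0.27725026 0.148     ]
block top
(158, 192) [0.5087042  0.29921454 0.07      ]
(260, 192) [0.50807105 0.23368963 0.07      ]
(262, 296) [0.44218888 0.23072638 0.07      ]
(157, 296) [0.44267627 0.29751897 0.07      ]
guard c [0.47735491 0.26398592 0.076     ]
turq handle [0.5737703  0.21659177 0.14      ] small [0.47405045 0.36022579 0.1       ] [0.47345182 0.35718619 0.05      ]
dial c [ 0.51376993 -0.32029359  0.073     ]
slot [ 0.54054468 -0.32109346  0.061     ] [ 0.49006513 -0.33063248  0.061     ] -169.29911270146349
[ 0.53906657 -0.1515303   0.055     ]
[ 0.58677402 -0.36022537  0.055     ]
[ 0.46641943 -0.38863291  0.055     ]
[ 0.41682881 -0.18023628  0.055     ]
long -77.12350787897333 0.21407856908186665
-76.61469104566439 0.21421574126699908
timer c [0.57553349 0.01448367 0.073     ]
[0.48299162 0.2671241  0.148     ] [ 0.51308969 -0.32478811  0.073     ]
[[-9.18785253e-01  3.94756773e-01 -8.66106931e-04]
 [ 3.94757670e-01  9.18784050e-01 -1.50022177e-03]
 [ 2.03542530e-04 -1.72028399e-03 -9.99998500e-01]]
wrist cam in tool [ 7.40727290e-02  7.46716614e-05 -1.43091195e-01] [-2.95146686e-01 -6.96832811e-04  9.55451698e-01]
```

Emit:
play_rows(
  targets=[0,0,-0.012,0.0372,-0.0345,0,-1,0,0,-0.012,0.0372,-0.0345,0,-1,0,0,-0.012,0.0372,-0.0345,0,-1,0,0,-0.012,0.0372,-0.0345,0,-1,0,0,-0.012,0.0372,-0.0345,0,-1,0,0,-0.012,0.0372,-0.0345,0,-1,0,0,-0.012,0.0372,-0.0345,0,-1,0,0,0,0,0,0,-1],
)

```text
t: 1.15
eef_pos: [0.4794, 0.2612, 0.2304]
ee_rot: [-0.77, -3.045, 0.002]
contact_force: [-0.2, 0.2, 0.4]
finger_gap: 0.996
```

```bash
python3 - <<'E'
from h import *
c=cam('wrist','w1');import pickle;pickle.dump(c,open('w1.pkl','wb'))
s=r.get_state();print(s['t'],s['eef_pos'],s['qpos'][5],s['contact_force'])
R=cv2.Rodrigues(s['ee_rot'])[0];print(R)
print(proj(c,[.4775,.2635,.148]))
E
```

```text
1.2 [0.47815648 0.2626433  0.23056531] -0.6798012158317401 [-0.54442997 -0.31017983  0.71190179]
[[-8.80993924e-01  4.73124965e-01 -1.57277404e-03]
 [ 4.73125850e-01  8.80994824e-01 -2.25260506e-04]
 [ 1.27902942e-03 -9.42573190e-04 -9.99998738e-01]]
[320.67583923 198.11391723]
```

View pics/w1.png

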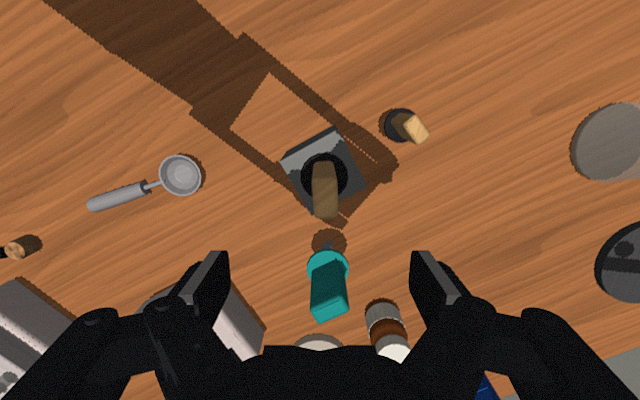

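The wrist view shows the stand with its dark guard near (323,176). The wooden handle spans about (313..337, 162..220) between the jaws, and the turquoise one is at (328,290). Next I'll measure the handle.

```bash
python3 - <<'E'
from h import *
import pickle
c=pickle.load(open('w1.pkl','rb'))
im=c['image'];x0,y0=270,115
cr=cv2.resize(im[y0:235,x0:380],None,fx=5,fy=5,interpolation=cv2.INTER_CUBIC);cv2.imwrite('pics/w1c.png',cr)
hsv=cv2.cvtColor(im,cv2.COLOR_BGR2HSV);print(hsv[205,324],hsv[180,324],hsv[150,323],hsv[240,290])
E
```

```text
[ 18 120 113] [ 16 115 104] [ 15  15 133] [ 13 153 168]
```

View pics/w1c.png

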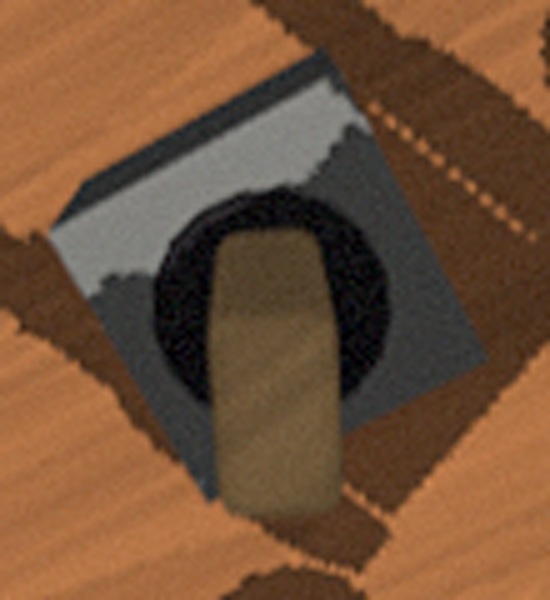

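```bash
python3 - <<'E'
from h import *
import pickle
c=pickle.load(open('w1.pkl','rb'))
f=lambda x,y:(270+x/5,115+y/5)
P=[onz(c,*f(*p),.148) for p in [(210,318),(335,308),(342,505),(218,512)]]
print(np.mean(P,0)); 
for a,b in [(3,0),(2,1),(0,1),(3,2)]:
  e=P[b]-P[a];print(np.degrees(np.arctan2(e[1],e[0])),np.linalg.norm(e))
print('guard',onz(c,*f(272,305),.076))
print('block',np.mean([onz(c,*f(*p),.07) for p in [(50,233),(322,85),(487,357),(208,503)]],0))
E
```

```text
[0.47875985 0.26682446 0.148     ]
153.55713807074284 0.0313750837167633
154.6169811804503 0.03177074309790949
66.3858525283066 0.018928659907293477
65.15542200617205 0.01950083649859772
guard [0.47906622 0.26707065 0.076     ]
block [0.47880742 0.26612753 0.07      ]
```

Emit:
play_rows(
  targets=[0,0,0.055,0.001,0.003,-0.0275,-1,0,0,0,0,0,-0.04,-1,0,0,0,0,0,-0.04,-1,0,0,0,0,0,-0.03,-1,0,0,0,0,0,0,-1,0,0,0,0,0,0,1,0,0,0,0,0,0,1,0,0,0,0,0,0,1,0,0,0,0,0,0,1,0,0,0,0,0,0,1,0,0,0,0,0,0,1,0,0,0,0,0,0,1],
)

```text
t: 2.7
eef_pos: [0.4791, 0.2671, 0.095]
ee_rot: [0.677, 3.066, 0.002]
contact_force: [-0.3, -0.4, 5.6]
finger_gap: 0.225
```

```bash
python3 - <<'E'
from h import *
s=r.get_state();print(s)
R=cv2.Rodrigues(s['ee_rot'])[0];print(R)
c=cam('wrist','w2')
E
```

```text
{'t': 2.7, 'qpos': array([ 4.05083200e-01,  1.49231274e-01,  1.57694906e+00,  6.10938347e-05,
        1.41335704e+00, -7.30815549e-01]), 'joint_vel': array([0.00124634, 0.00053543, 0.0007213 , 0.00024729, 0.00237055,
       0.00186723]), 'effort': array([ 1.15381298e-02, -3.29951155e+01, -2.70912337e+01, -1.74180785e-02,
       -1.46973585e-01, -1.39783318e-03]), 'eef_pos': array([0.47914759, 0.26706288, 0.09497477]), 'ee_rot': array([6.77426494e-01, 3.06601150e+00, 1.95847159e-03]), 'contact_force': array([-0.33492682, -0.37106959,  5.60354025]), 'moment': array([-0.02025655,  0.07452759,  0.00101618]), 'finger_gap': 0.2245120615458542}
[[-9.06907953e-01  4.21324681e-01  1.86516854e-03]
 [ 4.21326720e-01  9.06908510e-01  8.65431998e-04]
 [-1.32690936e-03  1.57071251e-03 -9.99997886e-01]]
```

View pics/w2.png

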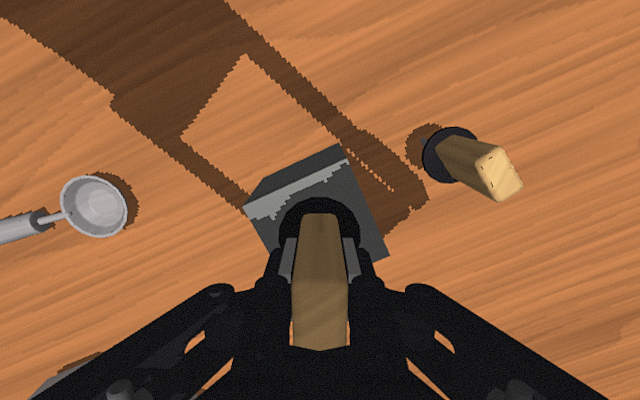

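Emit:
play_rows(
  targets=[0,0,0,0,0,0.02,1,0,0,0,0,0,0.04,1,0,0,0,0,0,0.04,1,0,0,0,0,0,0.04,1,0,0,0,0,0,0,1],
)

```text
t: 3.38
eef_pos: [0.48, 0.2675, 0.2374]
ee_rot: [0.676, 3.062, 0.007]
contact_force: [0.8, 0.0, -1.0]
finger_gap: 0.222
```

```bash
python3 - <<'E'
from h import *
s=r.get_state();print(s['eef_pos'],s['contact_force'],s['finger_gap'],s['moment'])
E
```

```text
[0.47999595 0.26745177 0.23742433] [ 0.83295356  0.0286452  -1.02503667] 0.22201815533283267 [ 0.00136161 -0.00389999 -0.02016092]
```

Emit:
play_rows(
  targets=[0,0,0.03,0.0028,-0.035,0,1,0,0,0.055,0.0028,-0.0475,0,1,0,0,0.055,0.0028,-0.0475,0,1,0,0,0.055,0.0028,-0.0475,0,1,0,0,0.055,0.0028,-0.0475,0,1,0,0,0.055,0.0028,-0.0475,0,1,0,0,0.055,0.0028,-0.0475,0,1,0,0,0.055,0.0028,-0.0475,0,1,0,0,0.055,0.0028,-0.0475,0,1,0,0,0.055,0.0028,-0.0475,0,1,0,0,0.055,0.0028,-0.0475,0,1,0,0,0.045,0.0028,-0.047,0,1],
)

```text
t: 4.88
eef_pos: [0.5113, -0.2912, 0.2309]
ee_rot: [0.3, -3.124, -0.005]
contact_force: [0.4, 0.1, -0.1]
finger_gap: 0.228
```

Emit:
play_rows(
  targets=[0,0,0,0,0,0,1,0,0,0,0,0,0,1],
)

```text
t: 5.12
eef_pos: [0.5115, -0.2896, 0.2317]
ee_rot: [0.297, -3.125, -0.005]
contact_force: [-0.1, 0.2, -1.4]
finger_gap: 0.224
```

```bash
python3 - <<'E'
from h import *
import pickle
c=cam('wrist','w3');pickle.dump(c,open('w3.pkl','wb'))
s=r.get_state();R=cv2.Rodrigues(s['ee_rot'])[0]
print(s['t'],s['eef_pos'],R,s['contact_force'],s['finger_gap'],s['qpos'])
print(proj(c,[.5138,-.3203,.073]),proj(c,s['eef_pos']+R@[0,0,.087]))
cv2.imwrite('pics/w3c.png',cv2.resize(c['image'][100:330,180:460],None,fx=2.6,fy=2.6,interpolation=cv2.INTER_CUBIC))
E
```

```text
5.175 [ 0.51173632 -0.28909893  0.23231302] [[-0.98188884 -0.1894461  -0.0021182 ]
 [-0.18945057  0.9818879   0.00215341]
 [ 0.00167188  0.0025157  -0.99999544]] [-0.74534397 -0.44477639 -0.85323364] 0.22573385391363338 [-6.10992221e-01  1.73527101e-01  1.27255139e+00  5.53145160e-04
  1.69848449e+00 -2.37231964e+00]
[288.96809589 175.20983397] [320.43554145 200.7248722 ]
```

View pics/w3.png

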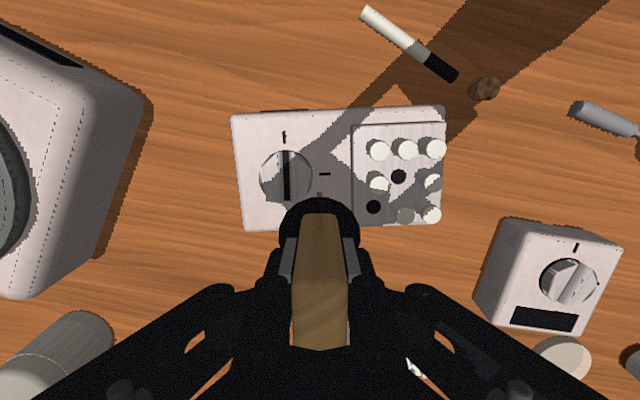

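View pics/w3c.png

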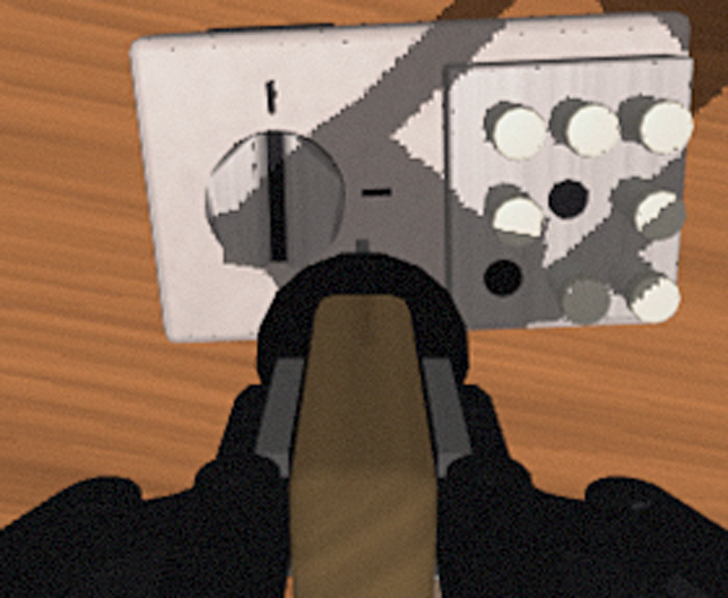

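The dial is at about crop (276,197), which is pixel (286,176). Its slot runs from crop (275,131) to (279,262). The blade tip is visible at pixel (319,194), and the grip looks straight.

```bash
python3 - <<'E'
from h import *
import pickle
c=pickle.load(open('w3.pkl','rb'));im=c['image']
f=lambda x,y:(180+x/2.6,100+y/2.6)
cr=cv2.resize(im[140:210,250:330],None,fx=8,fy=8,interpolation=cv2.INTER_CUBIC);cv2.imwrite('pics/w3d.png',cr)
g=cv2.cvtColor(im,cv2.COLOR_BGR2GRAY).astype(float)
pts=[]
for y in range(152,200):
    row=g[y,278:298]; w=np.clip(60-row,0,None)
    if w.sum()>60: pts.append((278+(w*np.arange(20)).sum()/w.sum(),y))
    else: continue
pts=np.array(pts);print(pts[:3],pts[-3:])
P=np.array([onz(c,*p,.061) for p in pts])
v=cv2.fitLine(P[:,:2].astype(np.float32),cv2.DIST_HUBER,0,.01,.01).ravel();print(v,np.degrees(np.arctan2(v[1],v[0])))
print('mid',P.mean(0),P[0],P[-1])
for e in [(206,197),(345,197),(274,130)]: print(onz(c,*f(*e),.073))
h=[onz(c,*f(*p),.055) for p in [(133,42),(688,15),(690,318),(168,340)]];print(h)
for a,b in [(0,1),(3,2)]:
  e=h[b]-h[a];print(np.degrees(np.arctan2(e[1],e[0])),np.linalg.norm(e))
E
```

```text
[[284.92380952 152.        ]
 [287.58088235 153.        ]
 [285.01709402 154.        ]] [[286.69932432 197.        ]
 [286.69803922 198.        ]
 [286.88509317 199.        ]]
[ 0.9814154   0.1918954   0.50916743 -0.32563004] 11.063417
mid [ 0.51785689 -0.32389641  0.061     ] [ 0.49350144 -0.32891244  0.061     ] [ 0.54298978 -0.31892309  0.061     ]
[ 0.52001593 -0.34963042  0.073     ]
[ 0.50986433 -0.2967232   0.073     ]
[ 0.48939253 -0.32784106  0.073     ]
[array([ 0.46897397, -0.38832604,  0.055     ]), array([ 0.41859347, -0.17972423,  0.055     ]), array([ 0.53860538, -0.14049654,  0.055     ]), array([ 0.59107566, -0.36005396,  0.055     ])]
103.57778928969807 0.21459941309288819
103.44057078728936 0.22574009579437057
```

View pics/w3d.png

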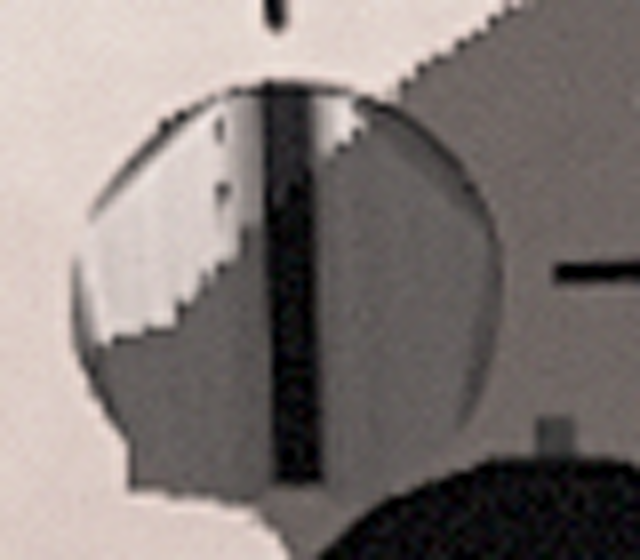

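```bash
python3 - <<'E'
from h import *
import pickle
c=pickle.load(open('w3.pkl','rb'))
s=r.get_state();R=cv2.Rodrigues(s['ee_rot'])[0]
for d in (.085,.087,.089): print(proj(c,s['eef_pos']+R@[.008,0,d]),proj(c,s['eef_pos']+R@[.008,.002,d]),proj(c,s['eef_pos']+R@[.005,0,d-.03]))
print(s['eef_pos'],-c['R'].T@c['t'])
E
```

```text
[320.45314901 191.66619838] [323.04339857 191.66511997] [320.62051239 208.22179057]
[320.44318275 190.94635208] [323.01271513 190.94528116] [320.60772002 207.25738844]
[320.43337464 190.23792925] [322.98251861 190.23686572] [320.59515712 206.31028645]
[ 0.51173632 -0.28909893  0.23231302] [ 0.43914088 -0.30442189  0.37506236]
```

Emit:
play_rows(
  targets=[0,0,0,0.002,-0.017,0,1,0,0,0,0.0018,-0.0177,0,1,0,0,0,0,0,-0.03,1,0,0,0,0,0,-0.025,1,0,0,0,0,0,0,1,0,0,0,0,0,0,1,0,0,0,0,0,0,1],
)

```text
t: 6.05
eef_pos: [0.5167, -0.3256, 0.1808]
ee_rot: [-0.298, 3.125, -0.004]
contact_force: [0.3, -0.3, -0.9]
finger_gap: 0.228
```

```bash
python3 - <<'E'
from h import *
import pickle
c=cam('side','s4');w=cam('wrist','w4');t=cam('top','t4');pickle.dump((c,w,t),open('4.pkl','wb'))
s=r.get_state();R=cv2.Rodrigues(s['ee_rot'])[0]
print(s['t'],s['eef_pos'],R,s['contact_force'],s['finger_gap'],s['moment'])
b=s['eef_pos']+R@[0,0,.087];p=proj(c,b);print(b,p)
a=cv2.resize(c['image'][210:330,350:470],None,fx=3.3,fy=3.3,interpolation=cv2.INTER_CUBIC)
b=cv2.resize(w['image'][100:250,240:400],None,fx=2.5,fy=2.64,interpolation=cv2.INTER_CUBIC)
cv2.imwrite('pics/4.png',np.hstack([a,b]))
E
```

```text
6.2 [ 0.51632998 -0.32517998  0.18007969] [[-0.98195125 -0.18912697  0.0016543 ]
 [-0.18912905  0.9819515  -0.00120496]
 [-0.00139656 -0.00149608 -0.99999791]] [ 0.44296459  0.05465148 -0.28153249] 0.22546522672568473 [-0.02177733 -0.01365525  0.01209492]
[ 0.5164739  -0.32528481  0.09307988] [424.24252833 280.55006874]
```

View pics/4.png

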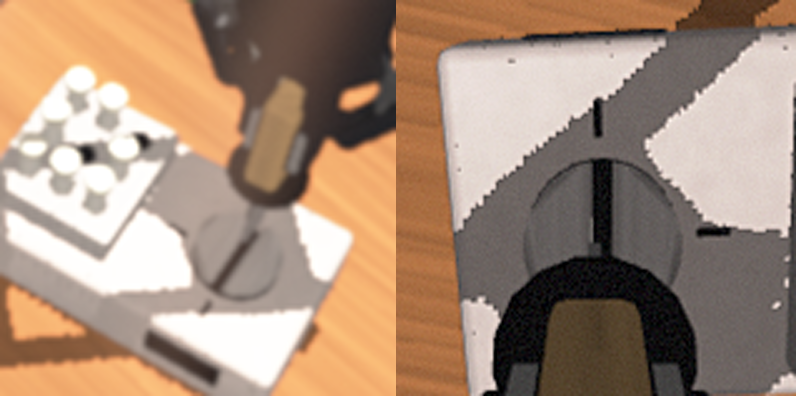

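```bash
python3 - <<'E'
from h import *
import pickle
c,w,t=pickle.load(open('4.pkl','rb'))
cv2.imwrite('pics/4b.png',cv2.resize(w['image'][150:220,280:360],None,fx=8,fy=8,interpolation=cv2.INTER_CUBIC))
s=r.get_state();R=cv2.Rodrigues(s['ee_rot'])[0];print(proj(w,s['eef_pos']+R@[.008,0,.087]),s['eef_pos'],s['joint_vel'])
E
```

```text
[320.52691957 189.69084354] [ 0.51632998 -0.32517998  0.18007969] [ 6.96474481e-05  3.23448936e-03  8.88821574e-03 -3.09918090e-05
 -2.24223393e-03  2.54501749e-04]
```

View pics/4b.png

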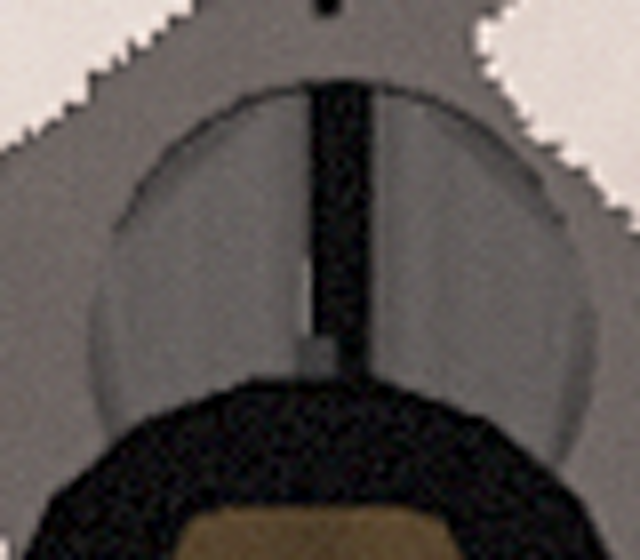

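```bash
python3 - <<'E'
from h import *
import pickle
c,w,t=pickle.load(open('4.pkl','rb'))
f=lambda x,y:(280+x/8,150+y/8)
print('blade',onz(w,*f(317,338),.093))
for p in [(341,90),(341,360)]: print('slot',onz(w,*f(*p),.061))
print('dial',onz(w,*f(92,330),.073),onz(w,*f(596,330),.073),'top',onz(w,*f(342,82),.073))
E
```

```text
blade [ 0.51082117 -0.32708971  0.093     ]
slot [ 0.49218876 -0.32811305  0.061     ]
slot [ 0.52216982 -0.32222048  0.061     ]
dial [ 0.52034867 -0.34967036  0.073     ] [ 0.51013446 -0.29704424  0.073     ] top [ 0.48912515 -0.32870084  0.073     ]
```

Emit:
play_rows(
  targets=[0,0,0,-0.002,0.0022,0,1,0,0,0,0,0,-0.01,1,0,0,0,0,0,-0.01,1,0,0,0,0,0,0,1,0,0,0,0,0,0,1],
)

```text
t: 6.82
eef_pos: [0.5139, -0.3226, 0.1586]
ee_rot: [0.298, -3.127, -0.001]
contact_force: [0.7, -0.1, -0.6]
finger_gap: 0.226
```

```bash
python3 - <<'E'
from h import *
import pickle
w=cam('wrist','w5')
s=r.get_state();print(s['t'],s['eef_pos'],s['contact_force'],s['finger_gap'],s['moment'])
cv2.imwrite('pics/5b.png',cv2.resize(w['image'][150:220,280:360],None,fx=8,fy=8,interpolation=cv2.INTER_CUBIC))
E
```

```text
6.875 [ 0.51402445 -0.32274856  0.15892427] [ 0.61842281  0.09488772 -0.65628246] 0.2285157358889793 [-0.03556356 -0.02843768 -0.01377875]
```

View pics/5b.png

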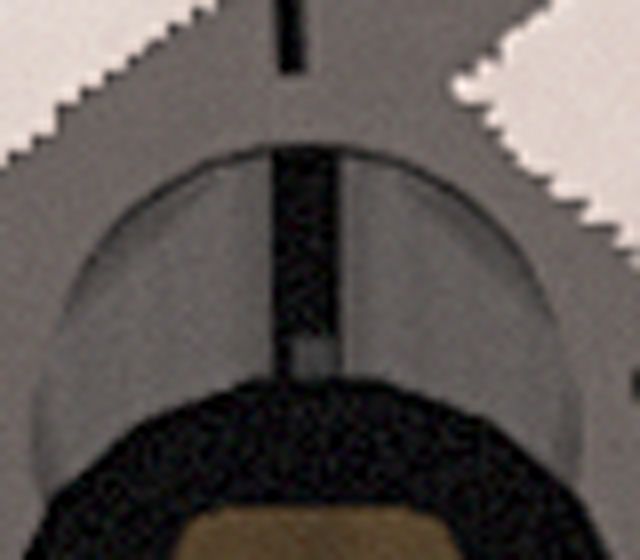

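Emit:
play_rows(
  targets=[0,0,0,0,-0.0007,-0.005,1,0,0,0,0,0,-0.0045,1,0,0,0,0,0,0,1,0,0,0,0,0,0,1],
)

```text
t: 7.38
eef_pos: [0.5139, -0.3233, 0.1493]
ee_rot: [0.298, -3.127, -0.0]
contact_force: [0.2, 0.7, -0.2]
finger_gap: 0.228
```

```bash
python3 - <<'E'
from h import *
import pickle
w=cam('wrist','w6');c=cam('side')
s=r.get_state();print(s['t'],s['eef_pos'],s['contact_force'],s['finger_gap'],s['moment'])
a=cv2.resize(c['image'][210:330,350:470],None,fx=3.3,fy=3.3,interpolation=cv2.INTER_CUBIC)
b=cv2.resize(w['image'][150:220,280:350],None,fx=5.66,fy=5.66,interpolation=cv2.INTER_CUBIC)
cv2.imwrite('pics/6.png',np.hstack([a,b]))
E
```

```text
7.475 [ 0.51402376 -0.32342731  0.14955475] [ 0.34981318  0.06226741 -1.81386214] 0.2317159931534654 [ 0.00296127  0.07426221 -0.00364265]
```

View pics/6.png

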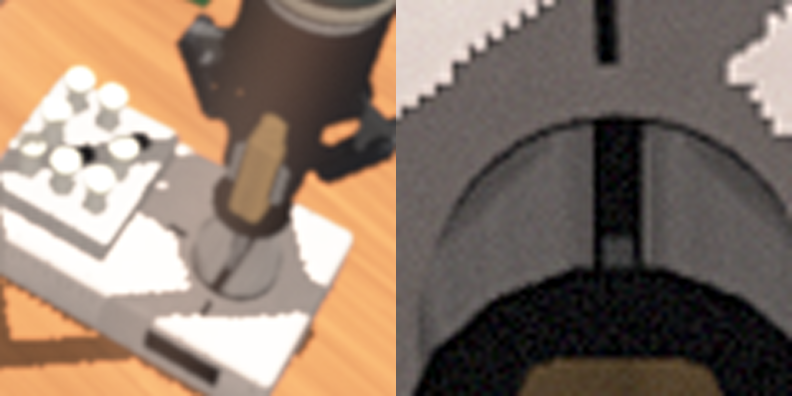

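Emit:
play_rows(
  targets=[0,0,-0.06,0,0,-0.0008,1,0,0,-0.12,0,0,0,1,0,0,-0.12,0,0,0,1,0,0,-0.12,0,0,0,1,0,0,-0.12,0,0,0,1,0,0,-0.12,0,0,0,1,0,0,0,0,0,0,1],
)

```text
t: 8.35
eef_pos: [0.5141, -0.3227, 0.1487]
ee_rot: [0.728, 3.056, 0.002]
contact_force: [0.2, 1.1, -0.1]
finger_gap: 0.227
```

```bash
python3 - <<'E'
from h import *
import pickle
w=cam('wrist','w7');t=cam('top')
s=r.get_state();R=cv2.Rodrigues(s['ee_rot'])[0]
print(s['t'],s['eef_pos'],s['contact_force'],s['finger_gap'],s['moment'],np.degrees(np.arctan2(R[1,0],R[0,0])))
cv2.imwrite('pics/7.png',w['image'])
E
```

```text
8.45 [ 0.5141542  -0.32279328  0.14867095] [ 0.49593667  2.63259317 -0.2331884 ] 0.22893801816361553 [ 0.5541385  -0.19029164  0.02661759] 153.21178799476274
```

View pics/7.png

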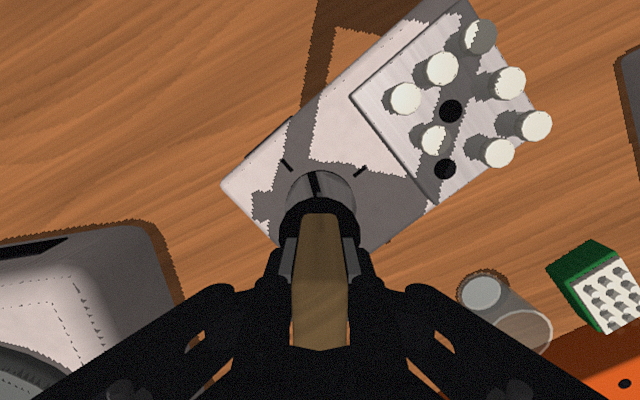

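The dial is following: the slot sits about 10° behind the blade, and the forces are small. I'll keep turning.

Emit:
play_rows(
  targets=[0,0,-0.12,0,0,0,1,0,0,-0.12,0,0,0,1,0,0,-0.12,0,0,0,1,0,0,-0.12,0,0,0,1,0,0,-0.12,0,0,0,1,0,0,-0.12,0,0,0,1,0,0,-0.12,0,0,0,1,0,0,-0.12,0,0,0,1,0,0,0,0,0,0,1],
)

```text
t: 9.57
eef_pos: [0.5152, -0.3219, 0.1487]
ee_rot: [2.055, 2.375, 0.006]
contact_force: [4.0, 3.6, -1.1]
finger_gap: 0.225
```

```bash
python3 - <<'E'
from h import *
import pickle
w=cam('wrist','w8')
s=r.get_state();R=cv2.Rodrigues(s['ee_rot'])[0]
print(s['t'],s['eef_pos'],s['contact_force'],s['finger_gap'],s['moment'],np.degrees(np.arctan2(R[1,0],R[0,0])))
cv2.imwrite('pics/8.png',cv2.resize(w['image'][80:260,200:440],None,fx=3,fy=3,interpolation=cv2.INTER_CUBIC))
E
```

```text
9.625 [ 0.51526753 -0.32187846  0.14873666] [ 3.18049099  4.67284134 -0.62139435] 0.22620844718325933 [ 1.17911455 -0.78565955  0.03254829] 98.30364135771329
```

View pics/8.png

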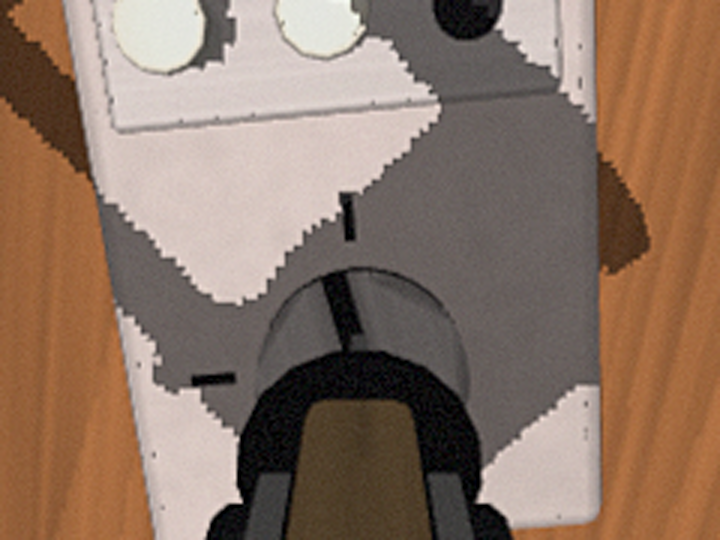

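Emit:
play_rows(
  targets=[0,0,-0.1,0,0,0,1,0,0,-0.08,0,0,0,1,0,0,0,0,0,0,1,0,0,0,0,0,0,1],
)

```text
t: 10.12
eef_pos: [0.5155, -0.3219, 0.1487]
ee_rot: [2.259, 2.182, 0.007]
contact_force: [3.4, 4.0, -0.6]
finger_gap: 0.222
```

```bash
python3 - <<'E'
from h import *
import pickle
w=cam('wrist','w9')
s=r.get_state();R=cv2.Rodrigues(s['ee_rot'])[0]
print(s['t'],s['eef_pos'],s['contact_force'],s['finger_gap'],s['moment'],np.degrees(np.arctan2(R[1,0],R[0,0])),s['effort'][5])
cv2.imwrite('pics/9.png',cv2.resize(w['image'][80:260,200:440],None,fx=3,fy=3,interpolation=cv2.INTER_CUBIC))
pickle.dump(w,open('w9.pkl','wb'))
E
```

```text
10.175 [ 0.51548289 -0.32186644  0.14874548] [ 4.45316871  4.49751412 -0.4548315 ] 0.22586900880955987 [ 1.12232495 -0.90538076  0.06547137] 88.0021803872803 0.05687148543074727
```

View pics/9.png

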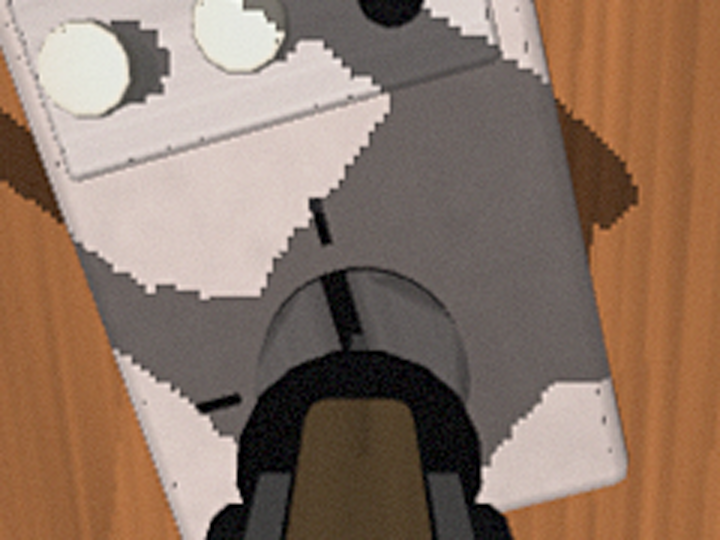

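Emit:
play_rows(
  targets=[0,0,-0.06,0,0,0,1,0,0,0,0,0,0,1,0,0,0,0,0,0,1],
)

```text
t: 10.55
eef_pos: [0.5155, -0.3218, 0.1487]
ee_rot: [2.324, 2.114, 0.007]
contact_force: [4.8, 3.9, -2.5]
finger_gap: 0.228
```

```bash
python3 - <<'E'
from h import *
import pickle
w=cam('wrist','w10')
s=r.get_state();R=cv2.Rodrigues(s['ee_rot'])[0]
print(s['t'],s['eef_pos'],s['contact_force'],s['finger_gap'],s['moment'],np.degrees(np.arctan2(R[1,0],R[0,0])),s['effort'][5])
cv2.imwrite('pics/10.png',cv2.resize(w['image'][80:260,200:440],None,fx=3,fy=3,interpolation=cv2.INTER_CUBIC))
pickle.dump(w,open('w10.pkl','wb'))
E
```

```text
10.6 [ 0.5155633  -0.32184455  0.14876298] [ 2.90957057  4.27264807 -1.71653522] 0.23175510495113125 [ 1.11588975 -1.00589897  0.17683843] 84.57920403826357 0.12389542534947395
```

View pics/10.png

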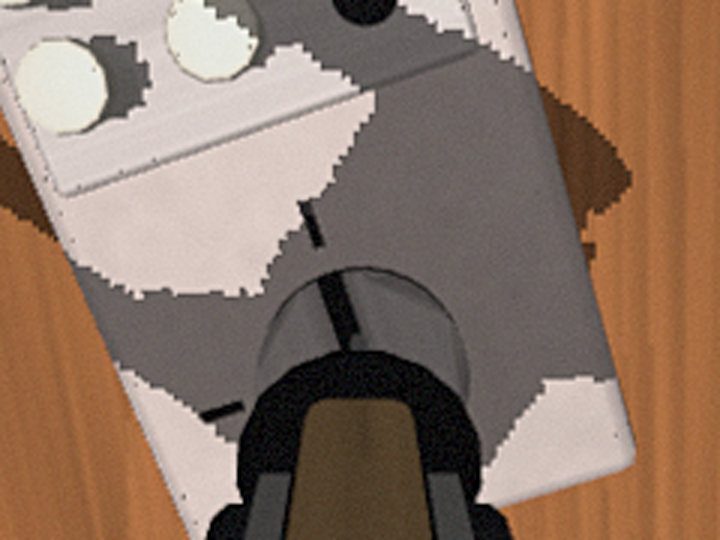

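The torque has risen from 0.065 to 0.18 N m and the slot now turns with the heater's mark, so the dial is at its stop. I'll unload by turning back inside the play, then lift straight out.

Emit:
play_rows(
  targets=[0,0,0.08,0,0,0,1,0,0,0.08,0,0,0,1,0,0,0,0,0,0,1,0,0,0,0,0,0.02,1,0,0,0,0,0,0.04,1,0,0,0,0,0,0.04,1,0,0,0,0,0.03,0,1,0,0,0,0,0.03,0,1,0,0,0,0,0,0,1],
)

```text
t: 11.72
eef_pos: [0.5135, -0.2628, 0.2491]
ee_rot: [2.15, 2.289, -0.003]
contact_force: [-0.3, -1.0, -0.8]
finger_gap: 0.228
```

```bash
python3 - <<'E'
from h import *
import pickle
w=cam('wrist','w11');t=cam('top','t11')
s=r.get_state();R=cv2.Rodrigues(s['ee_rot'])[0]
print(s['t'],s['eef_pos'],s['contact_force'],s['finger_gap'],s['moment'],np.degrees(np.arctan2(R[1,0],R[0,0])),s['qpos'])
pickle.dump((w,t),open('11.pkl','wb'))
cv2.imwrite('pics/11t.png',cv2.resize(t['image'][140:250,380:520],None,fx=5,fy=5,interpolation=cv2.INTER_CUBIC))
E
```

```text
11.825 [ 0.51352635 -0.26429422  0.24863347] [-1.07084516  0.33144304 -1.17019645] 0.2265395425207045 [-0.01899306  0.0229241   0.02990962] 93.47750419548191 [-0.57226982  0.1459996   1.27187164 -0.00214731  1.7230851  -0.63328937]
```

View pics/w11.png

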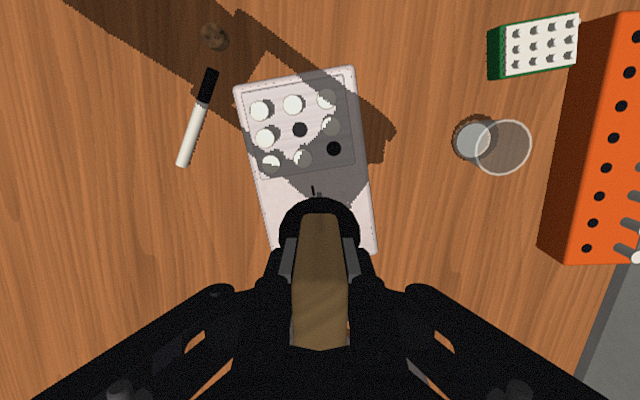

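View pics/11t.png

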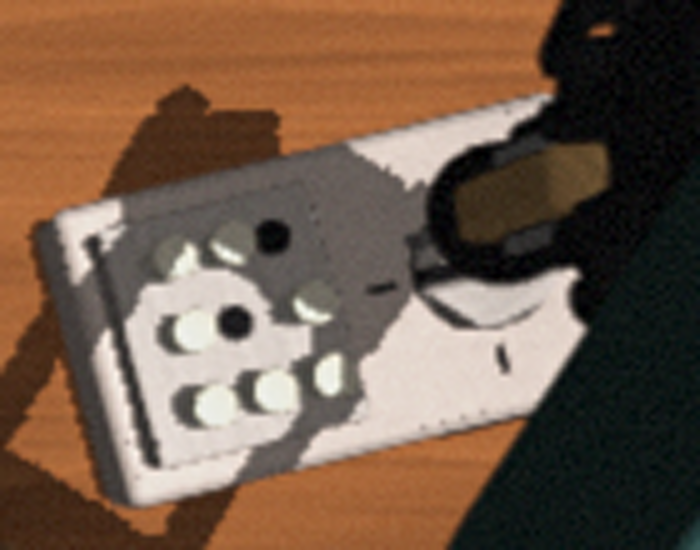

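Emit:
play_rows(
  targets=[0,0,0.09,-0.003,0.045,0,1,0,0,0.09,-0.003,0.045,0,1,0,0,0.09,-0.003,0.045,0,1,0,0,0.09,-0.003,0.045,0,1,0,0,0.09,-0.003,0.045,0,1,0,0,0.09,-0.003,0.045,0,1],
)

```text
t: 12.58
eef_pos: [0.4961, 0.0065, 0.2484]
ee_rot: [1.463, 2.779, -0.002]
contact_force: [1.2, 0.5, -1.2]
finger_gap: 0.225
```

```bash
python3 - <<'E'
from h import *
import pickle
t=cam('top','t12');c=cam('side','s12')
s=r.get_state();R=cv2.Rodrigues(s['ee_rot'])[0]
print(s['t'],s['eef_pos'],s['contact_force'],s['finger_gap'],np.degrees(np.arctan2(R[1,0],R[0,0])))
pickle.dump((t,c),open('12.pkl','wb'))
a=cv2.resize(t['image'][140:250,380:520],None,fx=4,fy=4,interpolation=cv2.INTER_CUBIC)
cv2.imwrite('pics/12t.png',a)
cv2.imwrite('pics/12s.png',cv2.resize(c['image'][150:340,290:470],None,fx=3,fy=3,interpolation=cv2.INTER_CUBIC))
E
```

```text
12.675 [0.49584014 0.00897696 0.2486774 ] [ 1.10538797 -0.03558189 -1.52091192] 0.2217169787374673 124.7116840293687
```

View pics/12t.png

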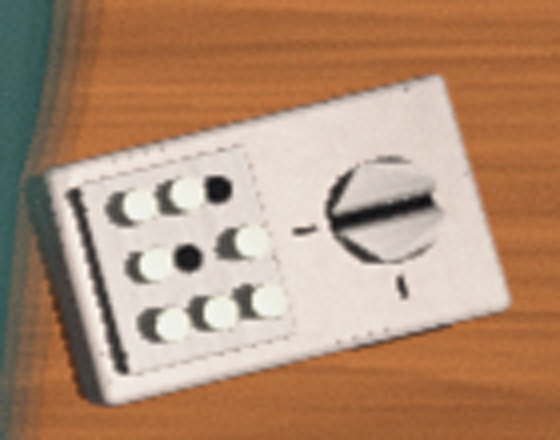

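View pics/12s.png

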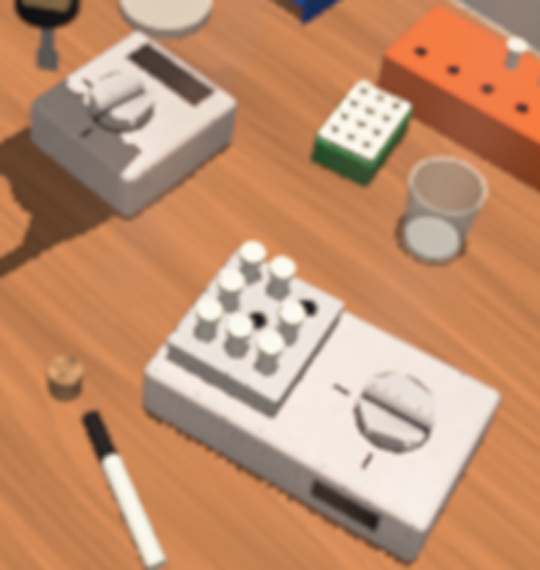

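```bash
python3 - <<'E'
from h import *
import pickle
t,c=pickle.load(open('12.pkl','rb'))
f=lambda x,y:(380+x/4,140+y/4); g=lambda x,y:(290+x/3,150+y/3)
def ang(a,b): e=b-a;return np.degrees(np.arctan2(e[1],e[0]))
def band(im,pl,pr,cam,lab):
    # sub-pixel darkest-line centre between two ends
    G=cv2.cvtColor(im,cv2.COLOR_BGR2GRAY).astype(np.float32)
    P=[]
    for x in np.arange(pl[0],pr[0]+.1,1):
        y=pl[1]+(x-pl[0])*(pr[1]-pl[1])/(pr[0]-pl[0]); ys=np.arange(y-5,y+5,.25)
        v=cv2.remap(G,np.full((1,len(ys)),x,np.float32),ys[None].astype(np.float32),cv2.INTER_LINEAR)[0]
        w=np.clip(90-v,0,None)
        if w.sum()>30:P.append(onz(cam,x,(w*ys).sum()/w.sum(),.062)[:2])
    v=cv2.fitLine(np.array(P,np.float32),cv2.DIST_HUBER,0,.001,.001).ravel();print(lab,len(P),np.degrees(np.arctan2(v[1],v[0])))
band(t['image'],f(350,214),f(420,201),t,'slot top')
print('top slot',ang(onz(t,*f(333,217),.061),onz(t,*f(432,200),.061)))
print('side slot',ang(onz(c,*g(359,392),.061),onz(c,*g(432,433),.061)))
H=[onz(t,*f(*p),.055) for p in [(45,170),(440,75),(512,303),(112,403)]]
print('long',ang(H[0],H[1]),ang(H[3],H[2]))
K=[onz(c,*g(*p),.055) for p in [(148,372),(408,530),(498,398)]]
print('side long',ang(K[0],K[1]))
E
```

```text
slot top 18 -77.15799
top slot -80.72445703612956
side slot -77.51987932801438
long -76.94812905150621 -76.43727264251207
side long -78.2337867043096
```

The slot is at −77.2° and the heater's long side at −76.7°, so the dial is at the stop. The timer is untouched. Now I'll take the screwdriver back to the stand.

Emit:
play_rows(
  targets=[0,0,0.088,-0.0028,0.043,0,1,0,0,0.088,-0.0028,0.043,0,1,0,0,0.088,-0.0028,0.043,0,1,0,0,0.088,-0.0028,0.043,0,1,0,0,0.088,-0.0028,0.043,0,1,0,0,0.088,-0.0028,0.043,0,1,0,0,0,0,0,-0.03,1,0,0,0,0,0,-0.02,1,0,0,0,0,0,0,1,0,0,0,0,0,0,1,0,0,0,0,0,0,1],
)

```text
t: 14.05
eef_pos: [0.4802, 0.2644, 0.2001]
ee_rot: [0.689, 3.063, 0.002]
contact_force: [0.2, 0.1, -1.0]
finger_gap: 0.224
```

```bash
python3 - <<'E'
from h import *
import pickle
w=cam('wrist','w13');c=cam('side','s13')
s=r.get_state();R=cv2.Rodrigues(s['ee_rot'])[0]
b=s['eef_pos']+R@[0,0,.087]
print(s['t'],s['eef_pos'],s['contact_force'],s['finger_gap'],np.degrees(np.arctan2(R[1,0],R[0,0])),b)
pickle.dump((w,c),open('13.pkl','wb'))
print('side tip',proj(c,b),'hole',proj(c,[.4788,.2663,.07]))
print('wrist tip',proj(w,b+R@[.008,0,0]))
a=cv2.resize(c['image'][90:190,190:290],None,fx=4,fy=4,interpolation=cv2.INTER_CUBIC)
d=cv2.resize(w['image'][120:220,270:370],None,fx=4,fy=4,interpolation=cv2.INTER_CUBIC)
cv2.imwrite('pics/13.png',np.hstack([a,d]))
E
```

```text
14.15 [0.47978871 0.2645713  0.19977007] [-0.56999367  1.4004167  -1.32373621] 0.2214394326725776 154.66032582580627 [0.47997494 0.26464126 0.11277029]
side tip [234.93816253 136.4267205 ] hole [235.99080624 148.74814815]
wrist tip [319.11372299 189.23848123]
```

View pics/13.png

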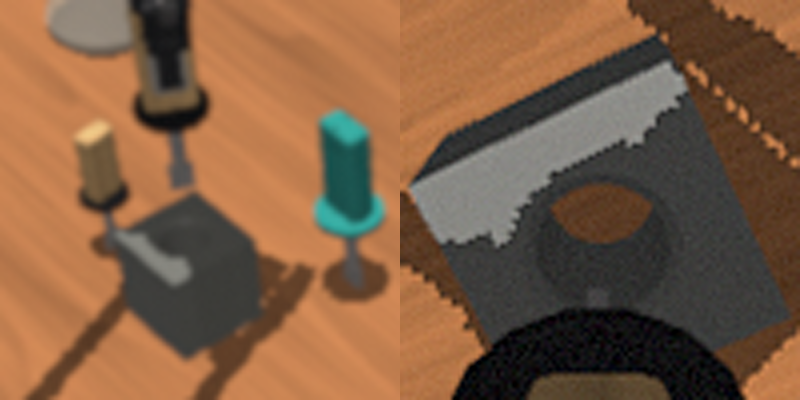

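```bash
python3 - <<'E'
from h import *
import pickle
w,c=pickle.load(open('13.pkl','rb'))
f=lambda x,y:(270+(x-400)/4,120+y/4)
q=[onz(w,*f(*p),.07)[:2] for p in [(536,246),(672,246),(604,180)]];print(q, (q[0]+q[1])/2)
print(cv2.minEnclosingCircle(np.array(q,np.float32)))
print('top edge->37mm circle', q[2]+ .0185*np.array([np.cos(np.radians(-25)),np.sin(np.radians(-25))]))
tip=onz(w,*f(597,290),.113);print('tip centre',tip-.008*np.array([np.cos(np.radians(154.7)),np.sin(np.radians(154.7)),0]))
E
```

```text
[array([0.47122779, 0.25348574]), array([0.48459882, 0.28169477]), array([0.46399996, 0.27414771])] [0.4779133  0.26759025]
((0.4779133200645447, 0.2675902545452118), 0.015708761289715767)
top edge->37mm circle [0.48076666 0.26632928]
tip centre [0.48235806 0.26363629 0.113     ]
```

Emit:
play_rows(
  targets=[0,0,0,-0.0015,0.0027,0,1,0,0,0,0,0,-0.02,1,0,0,0,0,0,-0.02,1,0,0,0,0,0,-0.02,1,0,0,0,0,0,-0.02,1,0,0,0,0,0,-0.012,1,0,0,0,0,0,-0.008,1,0,0,0,0,0,0,1,0,0,0,0,0,0,1],
)

```text
t: 15.28
eef_pos: [0.4781, 0.2676, 0.0994]
ee_rot: [0.688, 3.064, 0.002]
contact_force: [-0.9, 0.0, -0.9]
finger_gap: 0.227
```

```bash
python3 - <<'E'
from h import *
c=cam('side','s14');w=cam('wrist')
s=r.get_state();print(s['t'],s['eef_pos'],s['contact_force'],s['finger_gap'],s['moment'])
a=cv2.resize(c['image'][90:190,190:290],None,fx=4,fy=4,interpolation=cv2.INTER_CUBIC)
d=cv2.resize(w['image'][120:280,240:400],None,fx=2.5,fy=2.5,interpolation=cv2.INTER_CUBIC)
cv2.imwrite('pics/14.png',np.hstack([a,d]))
E
```

```text
15.375 [0.47816679 0.26757042 0.09947517] [ 0.53372219 -0.46824914 -1.30576895] 0.22571459767869043 [-0.03497059 -0.04891421  0.02300339]
```

View pics/14.png

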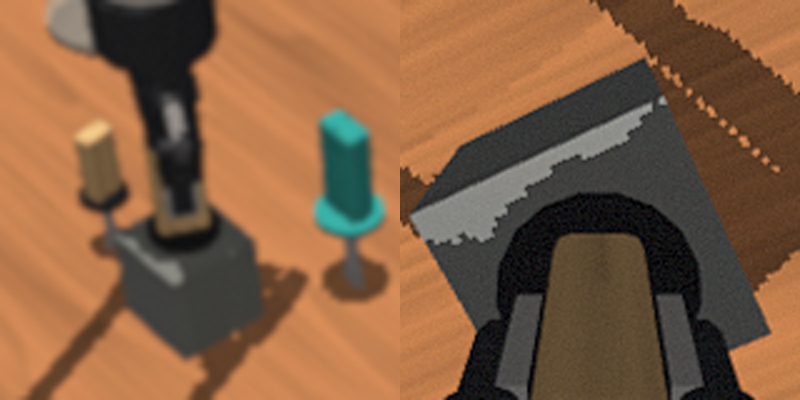

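The blade is in the hole and the guard is about 4 mm above the block. I'll lower it to contact.

Emit:
play_rows(
  targets=[0,0,0,0,0,-0.002,1,0,0,0,0,0,-0.0015,1,0,0,0,0,0,-0.001,1,0,0,0,0,0,0,1,0,0,0,0,0,0,1],
)

```text
t: 16.0
eef_pos: [0.4777, 0.2674, 0.095]
ee_rot: [0.688, 3.065, 0.001]
contact_force: [-2.1, -1.5, 5.6]
finger_gap: 0.224
```

Emit:
play_rows(
  targets=[0,0,0,0,0,0,-1,0,0,0,0,0,0,-1,0,0,0,0,0,0,-1,0,0,0,0,0,0,-1,0,0,0,0,0,0,-1,0,0,0,0,0,0,-1],
)

```text
t: 16.75
eef_pos: [0.4776, 0.2673, 0.094]
ee_rot: [0.688, 3.065, 0.0]
contact_force: [-0.8, -1.2, -0.1]
finger_gap: 0.997
```

Emit:
play_rows(
  targets=[0,0,0,0,0,0.02,-1,0,0,0,0,0,0.04,-1,0,0,0,0,0,0.05,-1,0,0,0,0,0,0.05,-1,0,0,0,0,0,0,-1,0,0,0,0,0,0,-1],
)

```text
t: 17.5
eef_pos: [0.4775, 0.2673, 0.2536]
ee_rot: [-0.688, -3.065, 0.0]
contact_force: [0.4, -0.8, -0.6]
finger_gap: 0.999
```

```bash
python3 - <<'E'
from h import *
c=cam('side','s15');w=cam('wrist');t=cam('top','t15')
s=r.get_state();print(s['t'],s['eef_pos'],s['contact_force'],s['finger_gap'])
a=cv2.resize(c['image'][90:190,190:290],None,fx=4,fy=4,interpolation=cv2.INTER_CUBIC)
d=cv2.resize(w['image'][100:260,240:400],None,fx=2.5,fy=2.5,interpolation=cv2.INTER_CUBIC)
cv2.imwrite('pics/15.png',np.hstack([a,d]))
E
```

```text
17.65 [0.47686277 0.26701484 0.25178485] [ 0.68021274 -0.72462162 -0.06246867] 0.9997697956951476
```

View pics/15.png

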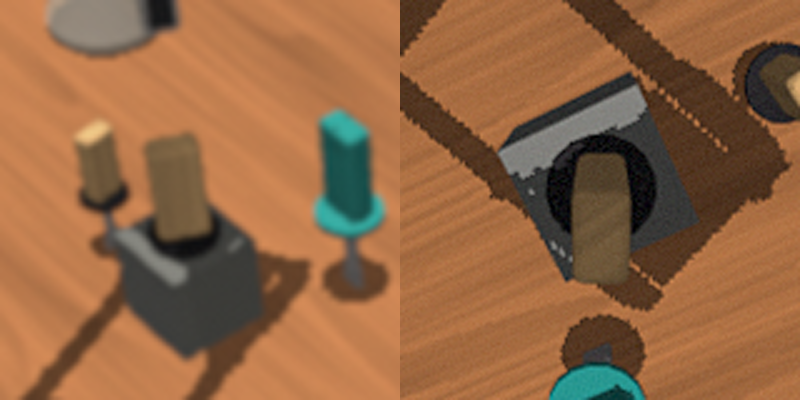

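View pics/t15.png

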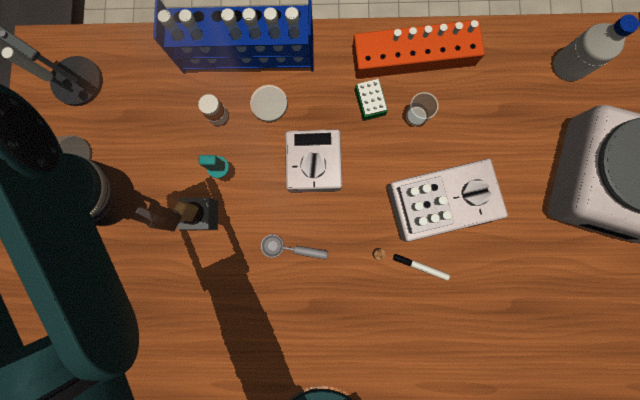

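The screwdriver stands upright in the stand with its guard on the block. The heater dial's slot lies along the long side at (477,193), and the timer looks unchanged. One last numeric check, then I'll hand in.

```bash
python3 - <<'E'
from h import *
import pickle
D=pickle.load(open('D0.pkl','rb'))['top']['image'];t=cv2.imread('pics/t15.png');T=pickle.load(open('12.pkl','rb'))[0]['image']
d=lambda a,b,s:np.abs(a[s].astype(int)-b[s]).mean()
tm=np.s_[150:182,298:330];dl=np.s_[175:212,460:495]
print('timer vs start',d(D,t,tm),'dial vs after turn',d(T,t,dl),'dial vs start',d(D,t,dl))
print(r.job_done(), r.get_state()['t'])
E
```

```text
timer vs start 12.0693359375 dial vs after turn 20.6002574002574 dial vs start 31.53050193050193
the job is handed in; nothing more can be done
the job is handed in; nothing more can be done
```

```bash
python3 - <<'E'
import cv2,numpy as np
a=cv2.imread('pics/top0.png');b=cv2.imread('pics/t15.png');c=cv2.imread('pics/t12.png')
f=lambda i,s:cv2.resize(i[s],(260,260),interpolation=cv2.INTER_CUBIC)
tm=np.s_[140:190,288:338];dl=np.s_[168:218,452:502]
cv2.imwrite('pics/fin.png',np.vstack([np.hstack([f(i,s) for i in (a,c,b)]) for s in (tm,dl)]))
fl=np.s_[225:280,260:320];print('bare-table diff',np.abs(a[290:330,400:500].astype(int)-b[290:330,400:500]).mean())
E
```

```text
bare-table diff 7.8255
```

View pics/fin.png

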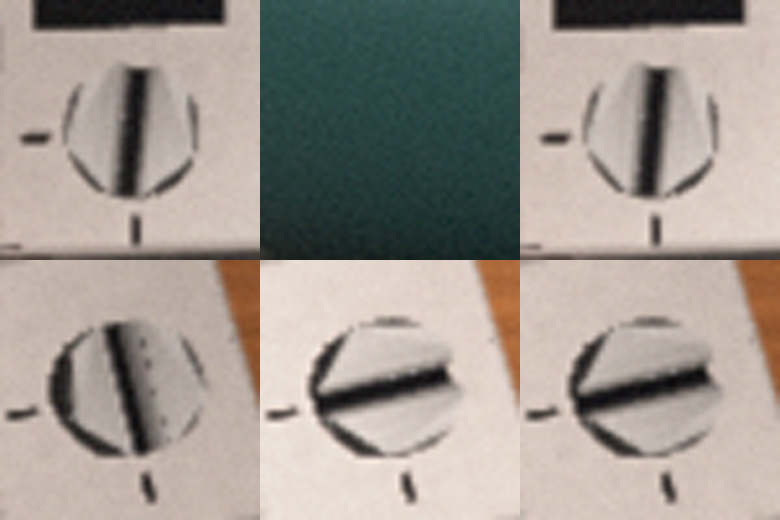

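I took the larger wooden screwdriver from its stand, turned the tube heater's dial clockwise to its stop, and put it back upright in the stand's hole. The job was handed in at about 17.7 s.

**Dial:** At the stop the wrist torque rose from 0.065 to 0.18 N m. Afterwards the slot measured −77.2° against −76.7° for the heater's long side. Two cruder estimates of the slot from hand-picked points gave −80.7° (top camera) and −77.5° (side camera). The side camera put the long side at −78.2°. Between the picture taken after the turn and the last one, the dial looks unmoved.

**Screwdriver:** It stands upright with its guard on the block. The gripper is open and about 10 cm above the handle, touching nothing.

**Timer:** Its dial looks the same in the first and last pictures. My numeric picture comparison was not conclusive: it gave a mean difference of 12 there against 8 on bare table, and 21 on the unmoved heater dial. I put that down to brightness changing between pictures and judged by eye. I looked at those side-by-side crops only after handing in.

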